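Test a printer lift spring at rated load and sort it

TASK

Take the spring from the yellow place of the rack, lay it in the cradle of the spring tester and push the carriage against it until the gauge needle stands on the red line (12 N); hold it there for about a second and never let the load pass 16 N, then ease the carriage back without letting it fly. The yellow drag pointer stays where the carriage took it: if it is short of the red mark on the scale the spring is good and goes in the green tray, if it is past the mark the spring is tired and goes in the red tray. Leave the other spring in its black place and do not disturb the spray can, screwdriver and circuit board.

Things in the scene. Friction and masses are not known exactly. Their poses are not given: they have to be found in the camera images.
- spring_a_mid (a point): Centre of a steel coil compression spring lying on its side: 26 mm outside diameter, 58 mm long free, about 34 g, long axis along this point's y, both ends alike. One of two springs that look the same; either may lie in the yellow place, and either may be good or tired, which shows only under load. Stiffness lies between 0.5 and 1.5 N per mm.
- spring_b_mid (a point): Centre of the other steel coil spring, same size and looks as the first; long axis along this point's y axis.
- yellow_place (a point): Centre of a spring in the yellow place of the fixed grey rack (base 72 x 160 x 8 mm): two thin rods along the point's x, 15 mm apart, carry it with its axis 36 mm above the table. The spring here is the one to test. Rods and feet reach only 10 mm to either side of its axis, so fingers can pass down beside it to 12 mm above the table.
- black_place (a point): Centre of a spring lying in the black place of the same rack, 80 mm from the yellow place along the rack's -y axis. The spring here must stay.
- cradle (a point): Fixed spring tester, blue base 110 x 350 x 18 mm: the point where the centre of a free spring belongs, 55 mm above the table. Its y is the test axis, +y towards the dial gauge. Two thin rods along it, 15 mm apart (20 mm over all), carry the spring; beside them it is free down to the base. Laid here, a spring has 6 mm of room before the gauge disc and slides along the rods when pushed.
- disc (a point): Centre of the flat face of the gauge's steel disc, 30 mm across, against which the spring bears; 35 mm from the cradle point along +y. It yields 0.2 mm per N, and the contacts on both discs as much again, beside the spring itself.
- jaw (a point): Centre of the flat face of the carriage's jaw disc, 30 mm across, which pushes the spring from the -y side; 65 mm from the cradle point less the value of joint carriage.
- handle (a point): Grip point on the carriage's upright black handle post, 18 mm diameter: 18 mm below its top, 98 mm above the table, 28 mm above the carriage's flat top, 65 mm behind the jaw face. Push it along this point's +y (towards the gauge) to load the spring.
- carriage (a joint): Carriage travel towards the gauge, m: 0 fully back, 0.075 at its stop. It stays where left unless a spring pushes it back; friction about 1.5 N, mass about 0.45 kg. A free spring touches both discs at 0.042.
- pointer (a joint): Position of the yellow drag pointer along the scale, m, on the same zero as joint carriage: the carriage pushes it ahead once it reaches it and it stays at the furthest point when the carriage goes back (friction 0.4 N). At the red mark it reads 0.0612: less is short of the mark (spring good), more is past it (spring tired). It starts well short of the mark.
- pointer_tip (a point): Front (+y) black edge of the small yellow drag pointer riding on the aluminium scale on the tester's +x edge, 43 mm above the table; in line with the jaw face while the carriage pushes it.
- mark (a point): The red reference mark, a 2 mm line across the aluminium scale (ticks every 5 mm), the gauge's own give allowed for. At 12 N a good spring stops the pointer 3 mm or more short of it (-y side, away from the gauge), a tired one lets it go 3 mm or more past it (+y).
- needle (a joint): Angle in rad of the needle on the white dial (62 mm across, face up, 77 mm above the table) of the force gauge: 0.25 rad per N of load on the spring, clockwise seen from above; 0 points along the tester's +x. The red line is 12 N = 3.0 rad, the end of the ticks is 20 N.
- good_tray: Green open tray, 120 x 120 mm outside, walls 24 mm high and 4 mm thick, floor with low rubber ribs along its y axis, tops 6.5 mm above the table; fixed; origin at the centre of its underside. For good springs; it may stand on either side.
- scrap_tray: Red open tray, same size and build as the green one; fixed; origin at the centre of its underside. For tired springs; it may stand on either side.
- spray_can: Bystander: blue spray can standing, 52 mm diameter, 150 mm high; origin at the centre of its underside.
- screwdriver: Bystander: yellow-handled screwdriver, 190 mm long, lying beside the tester; origin at its middle on the table.
- board: Bystander: green circuit board, 90 x 130 x 4 mm, parts up to 18 mm high, lying flat beside the tester; origin at the centre of its underside.
Mind the look-alikes: they are no part of the job. Of the things that look like the part that bears yellow_place, the smallest one is meant.

How it is judged (in metres and radians):
On the way:
1. a spring lies in the tester's cradle and the carriage loads it to 12 N, within 1.5 N, for half a second (value of joint needle between 2.625 and 3.375 rad and value of joint carriage above 0.045 m and ((x of spring_a_mid in the frame of cradle between -0.007 and 0.007 m and y of spring_a_mid in the frame of cradle between -0.035 and 0.035 m and z of spring_a_mid in the frame of cradle between -0.007 and 0.007 m) or (x of spring_b_mid in the frame of cradle between -0.007 and 0.007 m and y of spring_b_mid in the frame of cradle between -0.035 and 0.035 m and z of spring_b_mid in the frame of cradle between -0.007 and 0.007 m))), for 0.5 s.
At the end, for the whole second after the job is handed in: The spring from the yellow place lies inside the green tray if the drag pointer is short of the mark, inside the red tray if past it (centre within the walls, under 45 mm above the tray's underside); the other spring is within 12 mm of the black place; the needle reads under 1 N ((distance between spring_a_mid and black_place below 0.012 m or (value of joint pointer below 0.0612 m and (x of spring_a_mid in the frame of good_tray between -0.056 and 0.056 m and y of spring_a_mid in the frame of good_tray between -0.056 and 0.056 m and z of spring_a_mid in the frame of good_tray between 0 and 0.045 m)) or (value of joint pointer above 0.0612 m and (x of spring_a_mid in the frame of scrap_tray between -0.056 and 0.056 m and y of spring_a_mid in the frame of scrap_tray between -0.056 and 0.056 m and z of spring_a_mid in the frame of scrap_tray between 0 and 0.045 m))) and (distance between spring_b_mid and black_place below 0.012 m or (value of joint pointer below 0.0612 m and (x of spring_b_mid in the frame of good_tray between -0.056 and 0.056 m and y of spring_b_mid in the frame of good_tray between -0.056 and 0.056 m and z of spring_b_mid in the frame of good_tray between 0 and 0.045 m)) or (value of joint pointer above 0.0612 m and (x of spring_b_mid in the frame of scrap_tray between -0.056 and 0.056 m and y of spring_b_mid in the frame of scrap_tray between -0.056 and 0.056 m and z of spring_b_mid in the frame of scrap_tray between 0 and 0.045 m))) and distance between any of spring_a_mid, spring_b_mid and black_place below 0.012 m and value of joint needle below 0.25 rad); the robot touches nothing.
It fails at once if the gauge load passes 16 N (value of joint needle above 4 rad).
It fails at once if the carriage flies back (faster than 0.35 m/s) (velocity of joint carriage below -0.35 m/s).
It fails at once if the spray can, screwdriver or board is moved more than 30 mm (distance of any of spray_can, screwdriver, board from where it was at the start of the episode above 0.03 m).
It also fails if it takes over 69 s, if anything falls off the work surface, if the arm or the gripper's body presses on something with over 40 N, if the wrist force passes 120 N, or if a joint passes its speed limit or range.

ROBOT

A 6-joint arm with a two-finger parallel gripper is mounted at the origin on the work surface. World frame = base frame: x ahead of the robot, y to its left, z up, the work surface at z = 0. Lengths are in mm, angles in rad, forces in N, time in s.
With the tool pointing down it reaches from about 275 to 1000 mm from the base axis. Payload 8.4 kg.
Tool frame: the origin (TCP) lies between the finger pads; the fingertips stand 17 mm ahead of it and the grasp point (between the pads) lies 2 mm behind it (r.tcp_to_tips is the distance from the TCP to the fingertips, in mm); z points along the fingers, y is the line along which they close (so a half turn about z gives the same grasp; the last joint's range is limited). The gripper opens to 85 mm and grips with 20 to 120 N. Pads are 22 mm wide; open, the fingers measure 114 mm over their backs; the gripper's body (76 mm by 85 mm) begins 54 mm behind the grasp point. The pads swing forward as they close: fully open they stand 13 mm farther back than shut.
Start: joints at [-1.257, 0.353, 1.633, -0, 1.155, -0.002], TCP at [194.109, -594.096, 225.581] pointing down, gripper open.
Joint ranges: [-2.63, 2.63], [-0.92, 2.1], [0.06, 2.66], [-1.3, 4.44], [0, 2.69], [-3.02, 3.02]. Speed limits (rad/s): [2.22, 2.22, 2.79, 3.14, 3.14, 3.14].

INTERFACE

Orientations are given as [roll, pitch, yaw] about the fixed x, y, z axes, in that order (R = Rz(yaw) Ry(pitch) Rx(roll)).
In Python, from rig import r gives the robot as it stands. The module is installed in compiled form; this text tells all that it offers.
- The arm moves only by the tool apply_moves, never from a script. Its argument "series" is text: rows parted by semicolons, each of 7 numbers parted by spaces: the shift along the tool's x, y, z in cm, then the turn, a rotation vector about the tool's x, y, z in rad, then the gripper's target within -1 to 1 (shut at 1, half-way at 0, fully open at -1). In form: tx ty tz rx ry rz fingers; .... A call has exactly 10 rows; each row shifts and turns the commanded pose from where the row before left it, along the tool's axes as they then stand; what a row does not reach is not made up. A row lasts 1/12 s, in which the tool goes at most 41.7 mm and 7.16 degrees, less where a joint would pass 70% of its speed; a pose out of reach is approached as far as the arm can. A call with a gripper value outside its range is refused whole. The fingers move at their own pace and stop on an object; "squeeze" is the grip in N (left out, the last holds). Time passes only in rows, so rows that do not move let the fingers close, or fill a call up. It gives the time, the measured TCP pose, the force and the opening at its end, in the units of the state.
- r.sense(): the state, without advancing time (a new reading comes with each control period).
- r.grab_frame(name): name is "side" or "top" or "wrist"; returns the picture (400x640x3 uint8, blue, green, red); there is no depth.
- r.camera_info(name): a dict with "K" (3x3 intrinsics, pixels), "distortion" ([k1, k2, p1, p2, k3] as OpenCV has them; the pictures are not rectified), "extrinsics" (4x4, takes a point from camera to world coordinates). Camera axes: x right, y down, z forward; pixel columns grow to the right and rows downward; lengths in mm; the calibration is good to about 2 mm. A picture is of the moment at which its call begins: read the wrist's pose just before it. camera_info takes no time and is no camera call; for the wrist camera it gives the pose at the moment of the call.
- r.sign_off(): hands the job in, once; it reports no verdict.
The state is a dict: "clock": time; "qpos": joint angles; "qvel": joint speeds; "joint_efforts": joint torques, N m; "eef_pos": TCP position; "tcp_rot": TCP orientation; "contact_force": force on the tool from outside, world axes, zero at the start; "wrist_torque": the same for the moment, N m; "opening": opening from 0.0 (shut) to 1.0 (fully open).
Only numpy, scipy, OpenCV 4.12 (cv2) and the standard library are available. Lean on these libraries where they do the work, as an engineer would, in place of code of your own. Each camera call takes 0.05 s, during which the arm holds its last target. There are 200 camera calls.

## Working session

There is one attempt and no reset: what is moved stays moved. The work goes in short steps, Python scripts to look and compute and a tool call to move; the robot and the scene stay as the last step left them, time stands still between calls to the robot, and variables do not carry over. Pictures are saved under pics/ and viewed, on a budget of 10 in all, crops included, one or two more only if the job needs it, and the job is handed in when it is done.

Besides the shell and the picture viewer there is one more tool, called after "Call:" as name(argument=value, ...) on one line, values as JSON. apply_moves: Moves the arm, as the interface text tells. Its arguments: {"type":"object","properties":{"series":{"type":"string"},"squeeze":{"type":"number"}},"required":["series"]}

```bash
mkdir -p pics; cat > h.py <<'E'
from rig import r
import numpy as np, cv2
from scipy.spatial.transform import Rotation as R
def snap(n,f):
    im=r.grab_frame(n); cv2.imwrite(f'pics/{f}.png',im); return im
def ray(ci,u,v):
    p=cv2.undistortPoints(np.array([[[u,v]]],float),np.array(ci['K']),np.array(ci['distortion']))[0,0]
    T=np.array(ci['extrinsics']); d=T[:3,:3]@[p[0],p[1],1]; return T[:3,3],d
def at(ci,u,v,z):
    o,d=ray(ci,u,v); return (o+d*(z-o[2])/d[2]).round(1)
def proj(ci,P):
    T=np.linalg.inv(np.array(ci['extrinsics'])); 
    q,_=cv2.projectPoints(np.array(P,float).reshape(-1,1,3),cv2.Rodrigues(T[:3,:3])[0],T[:3,3],np.array(ci['K']),np.array(ci['distortion']))
    return q.reshape(-1,2).round(1)
E
python3 - <<'E'
from h import *
print(r.sense())
a=snap('top','t0');b=snap('side','s0')
for n in('top','side','wrist'): print(n,r.camera_info(n))
cv2.imwrite('pics/t0b.png',cv2.resize(a,(800,500),interpolation=cv2.INTER_CUBIC))
E
```

```text
{'clock': 0.0, 'qpos': array([-1.25742415e+00,  3.53688253e-01,  1.63418015e+00,  1.40992369e-06,
        1.15516784e+00, -2.40289630e-03]), 'qvel': array([-0.00085551,  0.00040091, -0.00191612, -0.00085654,  0.00282379,
       -0.00134381]), 'joint_efforts': array([-7.87403078e-04, -6.05256701e+01, -3.42058110e+01,  9.77515924e-05,
        9.65032697e-03, -2.02309320e-05]), 'eef_pos': array([ 193.93934858, -593.61902779,  224.81694129]), 'tcp_rot': array([-3.14014907e+00, -4.75786004e-06,  3.15774495e-01]), 'contact_force': array([ 0.02420041, -1.32149102,  0.28340208]), 'wrist_torque': array([ 0.05036187,  0.02378337, -0.04172306]), 'opening': 0.9990842029026876}
top {'K': array([[393.61142328,   0.        , 323.63849992],
       [  0.        , 393.61142328, 204.8776652 ],
       [  0.        ,   0.        ,   1.        ]]), 'distortion': array([-0.06232048,  0.        ,  0.        ,  0.        ,  0.        ]), 'extrinsics': array([[-2.81732719e-02, -9.94343151e-01,  1.02410762e-01,
         3.72865741e+02],
       [-9.99601845e-01,  2.78656178e-02, -4.43379484e-03,
        -4.3463
[... 698 characters left out ...]
],
       [ 0.00000000e+00,  0.00000000e+00,  0.00000000e+00,
         1.00000000e+00]])}
wrist {'K': array([[280.74312899,   0.        , 313.91411398],
       [  0.        , 280.74312899, 199.04082852],
       [  0.        ,   0.        ,   1.        ]]), 'distortion': array([-0.03249184,  0.        ,  0.        ,  0.        ,  0.        ]), 'extrinsics': array([[ 3.10446828e-01, -9.09799955e-01, -2.75475604e-01,
         2.64510011e+02],
       [-9.50587958e-01, -2.97826275e-01, -8.76472713e-02,
        -5.70669352e+02],
       [-2.30238936e-03,  2.89073609e-01, -9.57304104e-01,
         3.72952176e+02],
       [ 0.00000000e+00,  0.00000000e+00,  0.00000000e+00,
         1.00000000e+00]])}
```

View pics/t0b.png

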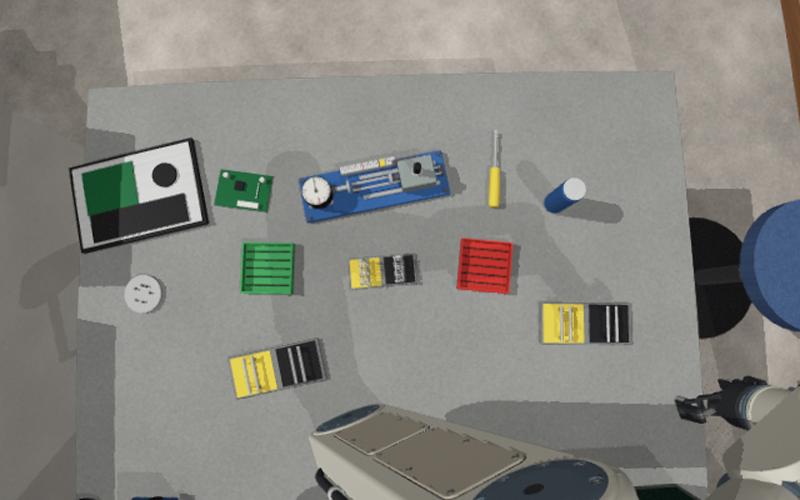

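View pics/s0.png

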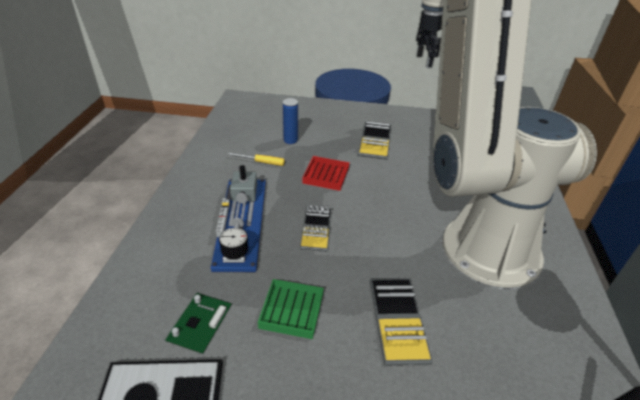

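Top picture (800×500): three yellow/black racks are candidates, at (277,368), (585,323) and (383,271). The smallest is the middle one, and it is the only one carrying springs: yellow place about (365,272), black about (401,269). The tester runs from the dial at (317,191) to the handle at (417,168). The green tray is at (268,268), the red tray at (485,265), the board at (244,190), the screwdriver at (496,170) and the can at (565,195). The side picture agrees. Next is a close crop.

```bash
python3 - <<'E'
import cv2
a=cv2.imread('pics/t0.png')[115:235,235:375]
cv2.imwrite('pics/c0.png',cv2.resize(a,None,fx=5,fy=5,interpolation=cv2.INTER_CUBIC))
E
```

```text
(no output)
```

View pics/c0.png

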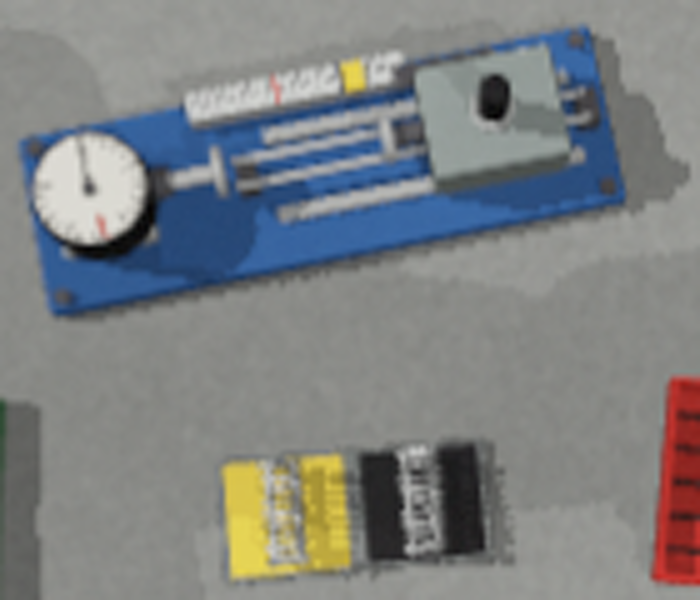

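The crop shows the rack with a spring in the yellow place at crop (284,512) and one in the black place at (419,500). The dial centre is (90,187), the handle top (493,85), the gauge disc (217,170) and the jaw disc (390,135). The red mark is at (278,89) and the yellow pointer at (352,75).

```bash
python3 - <<'E'
from h import *
ci=r.camera_info('top')
def c(x,y,z): return at(ci,235+x/5-.4,115+y/5-.4,z)
pts=dict(yel=(284,512,40),blk=(419,500,40),r1=(222,463,8),r2=(230,578,8),r3=(483,447,8),r4=(490,553,8),dial=(90,187,77),handle=(493,85,116),
b1=(20,143,18),b2=(590,28,18),b3=(625,203,18),b4=(58,315,18),disc=(220,170,55),jaw=(390,135,55),mark=(278,89,43),ptr=(343,77,43))
P={k:c(*v) for k,v in pts.items()}
for k,v in P.items(): print(k,v)
b=np.mean([P[k] for k in('b1','b2','b3','b4')],0);print('base c',b)
print('len',np.linalg.norm(P['b1']-P['b2']),np.linalg.norm(P['b1']-P['b4']),np.linalg.norm(P['r1']-P['r3']),np.linalg.norm(P['r1']-P['r2']))
f=lambda a,b:np.degrees(np.arctan2(*(P[a]-P[b])[[1,0]]))
print('ang',f('b1','b2'),f('b4','b3'),f('dial','handle'),f('yel','blk'),f('r1','r3'),f('r2','r4'))
def t(u,v,z=24): return at(ci,u/1.25-.1,v/1.25-.1,z)
print('green',t(268,268),t(244,242),t(295,242),t(242,293),t(293,294),'red',t(485,265),t(461,239),t(513,240),t(457,290),t(509,293))
print('can',t(574,188,150),'sd',t(497,130,5),t(495,207,10),'rack z',P['yel'],P['blk'])
E
```

```text
yel [456.3  44.8  40. ]
blk [461.1 -32.7  40. ]
r1 [488.7  83.4   8. ]
r2 [420.7  79.8   8. ]
r3 [493.9 -71.    8. ]
r4 [431.2 -73.2   8. ]
dial [640.5 148.   77. ]
handle [681.5 -80.  116. ]
b1 [683.2 200.2  18. ]
b2 [ 744.1 -142.8   18. ]
b3 [ 636.2 -159.6   18. ]
b4 [578.3 178.   18. ]
disc [653.6  76.7  55. ]
jaw [671.5 -21.7  55. ]
mark [704.2  43.4  43. ]
ptr [710.3   5.2  43. ]
base c [660.45  18.95  18.  ]
len 348.3644786714053 107.22336499103177 154.4875399506381 68.0952274392266
ang 100.06800329427972 99.73181800759542 100.19423699321413 93.54411470803758 91.92892152718748 93.92590770368399
green [471.6 271.2  24. ] [534.5 328.2  24. ] [531.  207.4  24. ] [414.8 332.4  24. ] [409.5 212.8  24. ] red [ 464.5 -235.1   24. ] [ 527.1 -181.5   24. ] [ 521.4 -303.7   24. ] [ 408.2 -167.5   24. ] [ 397.7 -288.1   24. ]
can [ 612.7 -411.3  150. ] sd [ 796.6 -283.5    5. ] [ 603.9 -267.8   10. ] rack z [456.3  44.8  40. ] [461.1 -32.7  40. ]
```

Call:
apply_moves(series="0 0 0 0 0 0.087 0; 0 0 0 0 0 0.087 0; 0 0 0 0 0 0.086 0; 1.75 -3.67 0.38 0 0 0 0; 1.75 -3.67 0.38 0 0 0 0; 1.75 -3.67 0.38 0 0 0 0; 1.75 -3.67 0.38 0 0 0 0; 1.75 -3.67 0.38 0 0 0 0; 1.75 -3.67 0.38 0 0 0 0; 1.75 -3.67 0.38 0 0 0 0", squeeze=40)

```text
clock: 0.93
eef_pos: [302.2, -328.8, 198.6]
tcp_rot: [-3.141, 0.0, 0.055]
contact_force: [1.0, -0.6, 0.1]
opening: 0.504
```

Call:
apply_moves(series="1.75 -3.67 0.38 0 0 0 0; 1.75 -3.67 0.38 0 0 0 0; 1.75 -3.67 0.38 0 0 0 0; 1.75 -3.67 0.38 0 0 0 0; 1.75 -3.67 0.38 0 0 0 0; 1.75 -3.67 0.38 0 0 0 0; 1.75 -3.67 0.38 0 0 0 0; 1.75 -3.67 0.38 0 0 0 0; 1.75 -3.67 0.38 0 0 0 0; 0 0 0 0 0 0 0")

```text
clock: 1.77
eef_pos: [443.0, 13.3, 164.5]
tcp_rot: [-3.14, -0.001, 0.06]
contact_force: [-0.6, -0.4, -0.3]
opening: 0.5
```

```bash
python3 - <<'E'
from h import *
ci=r.camera_info('wrist'); s=r.sense(); a=snap('wrist','w1')
print(s['eef_pos'],s['tcp_rot'],s['clock']); print(proj(ci,[[456,45,36],[461,-33,36]]))
np.save('w1.npy',ci,allow_pickle=True)
cv2.imwrite('pics/w1b.png',cv2.resize(a,(800,500),interpolation=cv2.INTER_CUBIC))
E
```

```text
[443.03317743  13.32293171 164.47243273] [-3.13988249e+00 -1.46594389e-03  6.00966211e-02] 1.7667
[[284.  176.1]
 [361.8 175.8]]
```

View pics/w1b.png

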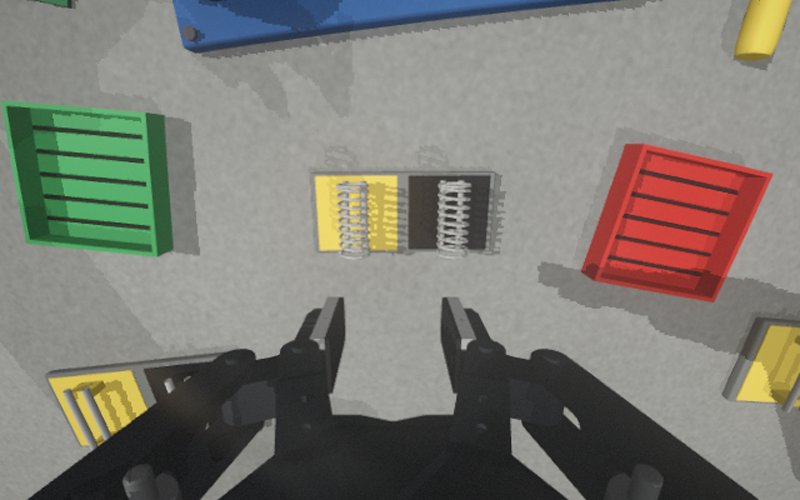

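The wrist picture shows the yellow-place spring centred at about (352,219) of 800×500 and the black one at (453,219). The rack's edges are parallel to the tool axes.

```bash
cat >> h.py <<'E'
def go(p,yaw,s=None):
    """turn (tool rz) and then shift in cm along the turned tool axes"""
    s=s or r.sense(); e=np.array(s['eef_pos']); y0=s['tcp_rot'][2]
    M=R.from_euler('xyz',[np.pi,0,yaw]).as_matrix()
    print('at',e.round(1),'yaw',round(y0,3),'| rz',round(y0-yaw,3),'shift cm',((M.T@(np.array(p)-e))/10).round(2))
E
python3 - <<'E'
from h import *
ci=np.load('w1.npy',allow_pickle=True).item()
q=lambda u,v,z:at(ci,u/1.25-.1,v/1.25-.1,z)
for n,u in(('yel',352.5),('blk',453)): print(n,q(u,219,38),'ends',q(u,182,42),q(u+1,257,30))
print('rack',q(313,172,8),q(493,174,8),q(317,250,8),q(490,250,8))
y=q(352.5,219,38); go([y[0],y[1],34],.058)
E
```

```text
yel [457.3  46.9  38. ] ends [487.   47.3  42. ] [422.9  46.   30. ]
blk [462.2 -33.   38. ] ends [491.6 -29.2  42. ] [428. -39.  30.]
rack [489.7  85.    8. ] [497.3 -68.6   8. ] [420.2  81.6   8. ] [429.7 -75.4   8. ]
at [441.7  10.9 164.4] yaw 0.061 | rz 0.003 shift cm [ 1.77 -3.5  13.04]
```

Call:
apply_moves(series="1.75 -3.45 0 0 0 0 0; 0 0 3.2 0 0 0 0; 0 0 3.2 0 0 0 0; 0 0 3.2 0 0 0 0; 0 0 2.4 0 0 0 0; 0 0 1.0 0 0 0 0; 0 0 0 0 0 0 0; 0 0 0 0 0 0 1; 0 0 0 0 0 0 1; 0 0 0 0 0 0 1", squeeze=30)

```text
clock: 2.65
eef_pos: [457.3, 44.1, 37.1]
tcp_rot: [-3.14, -0.002, 0.054]
contact_force: [-5.7, 7.3, 15.1]
opening: 0.23
```

Call:
apply_moves(series="0 0 0 0 0 0 1; 0 0 0 0 0 0 1; 0 0 0 0 0 0 1; 0 0 -2.0 0 0 0 1; 0 0 -3.0 0 0 0 1; 0 0 -3 0 0 0 1; 0 0 -3 0 0 0 1; 0 0 -3 0 0 0 1; 0 0 -2 0 0 0 1; 0 0 0 0 0 0 1")

```text
clock: 3.48
eef_pos: [459.7, 43.3, 201.1]
tcp_rot: [-3.141, -0.01, 0.056]
contact_force: [1.3, -0.8, 0.5]
opening: 0.002
```

```bash
python3 - <<'E'
from h import *
ci=r.camera_info('wrist'); s=r.sense(); a=snap('wrist','w2'); snap('top','t2')
print(s['eef_pos'],s['tcp_rot'],s['opening'])
np.save('w2.npy',ci,allow_pickle=True)
cv2.imwrite('pics/w2b.png',cv2.resize(a,(800,500),interpolation=cv2.INTER_CUBIC))
E
```

```text
[459.65593698  43.2795204  201.05998171] [-3.14129616 -0.0104055   0.05557541] 0.002054865551645431
```

View pics/w2b.png

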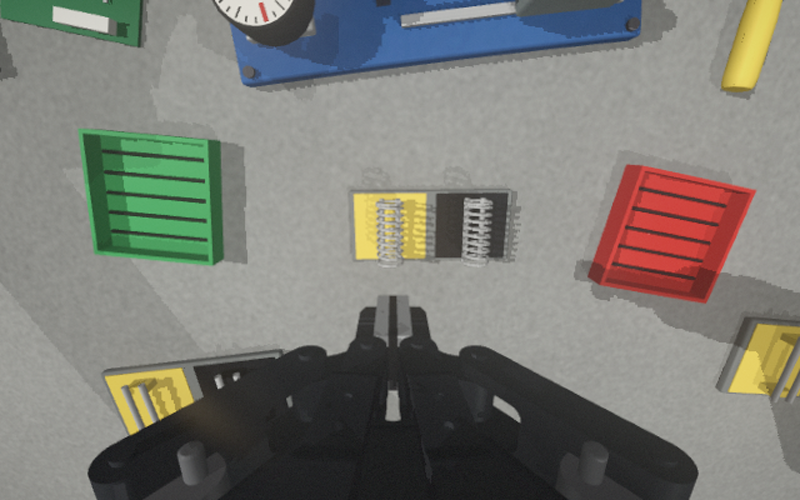

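The spring is still in the yellow place at (389,231) of 800×500, so the grip slid off it. I'll check the fingertip height and the rack height from the views I have.

```bash
python3 - <<'E'
from h import *
c1=np.load('w1.npy',allow_pickle=True).item();c2=np.load('w2.npy',allow_pickle=True).item();ct=r.camera_info('top')
s=r.sense();e=np.array(s['eef_pos'])
M=R.from_euler('xyz',s['tcp_rot']).as_matrix()
for d in(0,17): print('tcp+',d,proj(c2,[e+M@[0,0,d]])[0]*1.25, 'pad edges',proj(c2,[e+M@[11,0,d]])[0]*1.25)
for z in(20,36,50): print(z,at(c1,281.9,175.1,z),at(c2,311.1,184.7,z),at(ct,235+284/5-.4,115+512/5-.4,z), at(c2,381.1,184.7,z))
print('rack corners w2',at(c2,350/1.25,190/1.25,8),at(c2,512/1.25,190/1.25,8),at(c2,354/1.25,258/1.25,8))
E
```

```text
tcp+ 0 [393.5  309.75] pad edges [393.5 288.5]
tcp+ 17 [393.375 295.125] pad edges [393.5 275.5]
20 [453.4  48.8  20. ] [454.1  47.   20. ] [457.8  46.4  20. ] [458.8 -37.4  20. ]
36 [456.9  47.2  36. ] [457.9  47.1  36. ] [456.6  45.1  36. ] [462.4 -33.2  36. ]
50 [459.9  45.7  50. ] [461.2  47.1  50. ] [455.6  44.   50. ] [465.5 -29.6  50. ]
rack corners w2 [489.7  86.8   8. ] [498.7 -70.2   8. ] [420.8  81.1   8. ]
```

```bash
python3 - <<'E'
from h import *
print('tips',r.tcp_to_tips)
a=cv2.imread('pics/w1.png');b=cv2.imread('pics/w2.png')
f=lambda im:cv2.resize(im[225:325,235:395],None,fx=5,fy=5,interpolation=cv2.INTER_CUBIC)[:, :]
o=np.vstack([f(a)[:, :],f(b)[:, :]])
cv2.imwrite('pics/tips.png',cv2.resize(o,(480,600)))
E
```

```text
tips 17.0
```

View pics/tips.png

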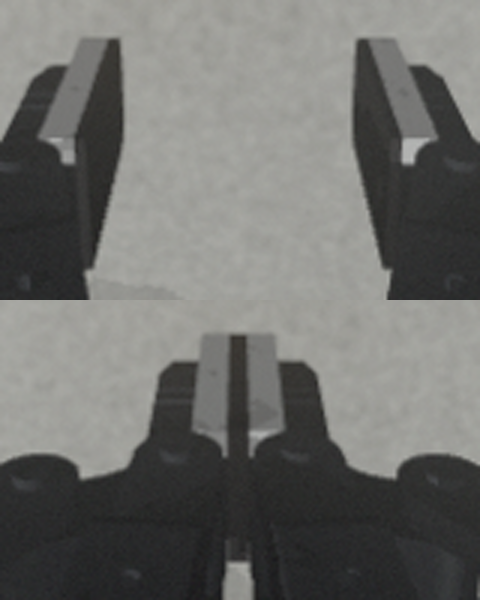

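The tip crop puts the fingertips about 20 mm farther back than stated. The corner row (236) and the spacing (77 px at 42 mm) both give tips roughly level with the TCP or slightly behind it. That explains the slip, because the first grip was above the spring's axis. I'll go lower while watching the force.

Call:
apply_moves(series="-0.25 -0.32 0 0 0 0 0; 0 0 3.5 0 0 0 0; 0 0 3.5 0 0 0 0; 0 0 3.5 0 0 0 0; 0 0 3.5 0 0 0 0; 0 0 2.2 0 0 0 0; 0 0 0.8 0 0 0 0; 0 0 0.6 0 0 0 0; 0 0 0 0 0 0 0; 0 0 0 0 0 0 0")

```text
clock: 4.42
eef_pos: [454.3, 46.4, 19.4]
tcp_rot: [-3.142, -0.001, 0.056]
contact_force: [-0.5, 0.1, 0.8]
opening: 0.499
```

No contact at z=19.4, where the stated tips would already be inside the rack base, so the tips are indeed shorter. I'll go 4 mm lower and close.

Call:
apply_moves(series="0.2 0 0.2 0 0 0 0; 0 0 0.2 0 0 0 0; 0 0 0 0 0 0 0.3; 0 0 0 0 0 0 1; 0 0 0 0 0 0 1; 0 0 0 0 0 0 1; 0 0 0 0 0 0 1; 0 0 0 0 0 0 1; 0 0 0 0 0 0 1; 0 0 0 0 0 0 1")

```text
clock: 5.25
eef_pos: [456.4, 46.0, 15.5]
tcp_rot: [3.141, -0.001, 0.056]
contact_force: [0.4, -4.3, 5.1]
opening: 0.292
```

Gripped, at an opening of about 25–26 mm. I'll lift.

Call:
apply_moves(series="0 0 -1 0 0 0 1; 0 0 -2 0 0 0 1; 0 0 -3 0 0 0 1; 0 0 -3 0 0 0 1; 0 0 -3 0 0 0 1; 0 0 -2 0 0 0 1; 0 0 0 0 0 -0.12 1; 0 0 0 0 0 -0.12 1; 0 0 0 0 0 -0.12 1; 0 0 0 0 0 -0.12 1")

```text
clock: 6.08
eef_pos: [455.7, 46.5, 155.9]
tcp_rot: [3.141, -0.001, 0.542]
contact_force: [-0.1, 0.6, 0.2]
opening: 0.293
```

Call:
apply_moves(series="0 0 0 0 0 -0.12 1; 0 0 0 0 0 -0.12 1; 0 0 0 0 0 -0.12 1; 0 0 0 0 0 -0.12 1; 0 0 0 0 0 -0.12 1; 0 0 0 0 0 -0.12 1; 0 0 0 0 0 -0.12 1; 0 0 0 0 0 -0.12 1; 0 0 0 0 0 -0.12 1; 0 0 0 0 0 -0.12 1")

```text
clock: 6.92
eef_pos: [455.6, 46.5, 155.6]
tcp_rot: [3.141, -0.0, 1.742]
contact_force: [-0.8, 0.1, -0.2]
opening: 0.294
```

```bash
python3 - <<'E'
from h import *
ci=r.camera_info('wrist'); s=r.sense(); a=snap('wrist','w3')
np.save('w3.npy',ci,allow_pickle=True)
print(s['opening']); go([659.8,42.3,140],1.745,s)
cv2.imwrite('pics/w3b.png',cv2.resize(a,(800,500),interpolation=cv2.INTER_CUBIC))
E
```

```text
0.2944690467601471
at [455.6  46.5 155.6] yaw 1.742 | rz -0.003 shift cm [-3.95 20.04  1.56]
```

View pics/w3b.png

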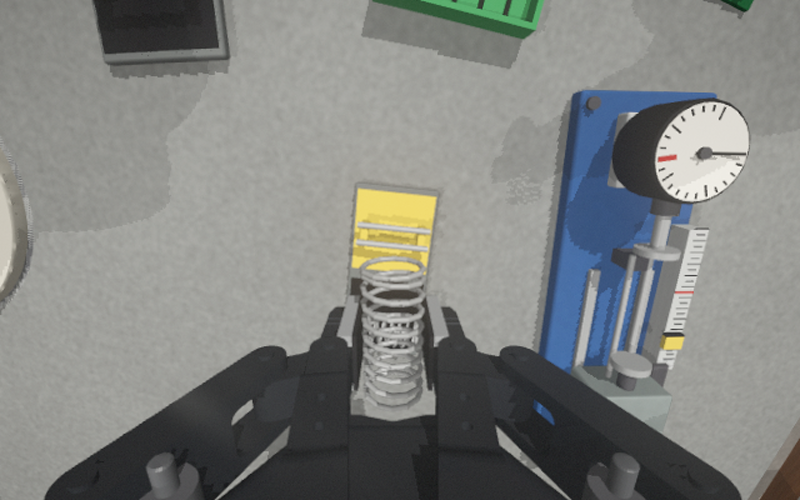

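The spring is held square between the pads, with its front ring at (393,268). The tester shows the dial centre at (705,152), the gauge disc at (657,252), the jaw disc at (631,365), the mark at (685,293) and the pointer edge at (673,334).

```bash
python3 - <<'E'
from h import *
ci=np.load('w3.npy',allow_pickle=True).item()
q=lambda u,v,z:at(ci,u/1.25-.1,v/1.25-.1,z)
for n,a in dict(dial=(705,152,77),disc=(656,256,55),jaw=(631,360,55),mark=(685,293,43),ptr=(673,334,43),corner=(580,92,18),rodL=(625,258,44),rodR=(645,263,44),rodL2=(612,350,44),rodR2=(637,347,44),handle=(598,425,100)).items(): print(n,q(*a))
th=1.745;y=np.array([np.cos(th),np.sin(th)]);x=np.array([y[1],-y[0]])
for P in([653.6,76.7],[671.5,-21.7],[640.5,148],[681.5,-80],[660.4,19]): print(np.dot(P,x).round(1),np.dot(P,y).round(1))
for n,a in dict(dial=(705,152,77),disc=(656,256,55),jaw=(631,360,55)).items(): P=q(*a)[:2];print(n,P@x,P@y)
s=r.sense();e=s['eef_pos'];M=R.from_euler('xyz',s['tcp_rot']).as_matrix()
print([ (k,proj(ci,[e+M@k])[0]*1.25) for k in([29,0,-33.5],[29,0,-7.5],[29,0,-20.5])])
E
```

```text
dial [641.2 150.   77. ]
disc [654.   74.2  55. ]
jaw [668.7 -15.7  55. ]
mark [701.3  45.8  43. ]
ptr [706.7   8.   43. ]
corner [577.4 181.7  18. ]
rodL [639.   66.3  44. ]
rodR [656.7  65.1  44. ]
rodL2 [658.2 -14.8  44. ]
rodR2 [679.   -8.5  44. ]
handle [624.6 -47.7 100. ]
657.0 -37.7
657.6 -137.8
656.5 34.7
657.3 -196.9
653.7 -95.8
dial 657.4939447295422 36.59443460399001
disc 656.9622621016782 -40.276868972723356
jaw 655.8579554850833 -131.36408271261413
[([29, 0, -33.5], array([389.875, 277.   ])), ([29, 0, -7.5], array([390.375, 254.5  ])), ([29, 0, -20.5], array([390.125, 264.75 ]))]
```

```bash
python3 - <<'E'
from h import *
ci=np.load('w3.npy',allow_pickle=True).item();ct=r.camera_info('top')
x=np.array([.9849,.1733,0]);y=np.array([-.1733,.9849,0])
for nm,ut,uw in(('railL end',(285,213),(594,270)),('mark',(278,89),(685,293)),('rodend',(237,170),(625,256)),('disc',(217,170),(657,252)),('dial',(90,187),(705,152))):
    o1,d1=ray(ct,235+ut[0]/5-.4,115+ut[1]/5-.4);o2,d2=ray(ci,uw[0]/1.25-.1,uw[1]/1.25-.1)
    t=np.linalg.lstsq(np.c_[d1,-d2],o2-o1,rcond=None)[0];P=(o1+d1*t[0]+o2+d2*t[1])/2
    print(nm,P.round(1),'lat',(P@x-657.1).round(1),"y'",(P@y+73.5).round(1),'miss',np.linalg.norm(o1+d1*t[0]-o2-d2*t[1]).round(1))
go([659.9,41.5,110],1.745)
E
```

```text
railL end [637.6  43.7  13. ] lat -21.6 y' 6.1 miss 2.2
mark [705.9  44.1  38.1] lat 45.7 y' -5.4 miss 0.8
rodend [659.9  66.6  19.2] lat 4.4 y' 24.7 miss 9.0
disc [653.3  77.9  55.8] lat -0.2 y' 37.0 miss 1.1
dial [640.5 148.9  77.6] lat -0.5 y' 109.2 miss 2.0
at [455.6  46.5 155.6] yaw 1.75 | rz 0.005 shift cm [-4.03 20.03  4.56]
```

Call:
apply_moves(series="-0.67 3.3 0 0 0 0 1; -0.67 3.3 0 0 0 0 1; -0.67 3.3 0 0 0 0 1; -0.67 3.3 0 0 0 0 1; -0.67 3.3 0 0 0 0 1; -0.67 3.3 0 0 0 0 1; 0 0.2 2 0 0 0 1; 0 0 3 0 0 0 1; 0 0 2 0 0 0 1; 0 0 0 0 0 0 1")

```text
clock: 7.8
eef_pos: [656.5, 39.5, 80.9]
tcp_rot: [-3.134, -0.001, 1.733]
contact_force: [-1.4, 0.6, -0.5]
opening: 0.292
```

```bash
python3 - <<'E'
from h import *
s=r.sense();go([659.9,42.5,35],1.745,s);print(s['opening'])
E
```

```text
at [656.5  39.5  80.9] yaw 1.733 | rz -0.012 shift cm [0.24 0.38 4.59]
0.2917226765656435
```

Call:
apply_moves(series="0.2 0.35 0 0 0 -0.01 1; 0 0 1.5 0 0 0 1; 0 0 1.5 0 0 0 1; 0 0 0.6 0 0 0 1; 0 0 0.3 0 0 0 1; 0 0 0.2 0 0 0 1; 0 0 0.2 0 0 0 1; 0 0 0.1 0 0 0 1; 0 0 0 0 0 0 1; 0 0 0 0 0 0 1")

```text
clock: 8.63
eef_pos: [663.1, 42.2, 41.2]
tcp_rot: [3.141, 0.0, 1.746]
contact_force: [0.3, -0.9, -1.5]
opening: 0.289
```

```bash
python3 - <<'E'
from h import *
s=r.sense();go([659.9,42.5,35],1.745,s);print(s['opening'],s['contact_force'])
ci=r.camera_info('wrist');np.save('w4.npy',ci,allow_pickle=True)
a=snap('wrist','w4')
cv2.imwrite('pics/w4b.png',cv2.resize(a,(800,500),interpolation=cv2.INTER_CUBIC))
E
```

```text
at [663.1  42.2  41.2] yaw 1.746 | rz 0.001 shift cm [ 0.09 -0.31  0.62]
0.28941136786515587 [ 0.32654189 -0.85292381 -1.45309992]
```

View pics/w4b.png

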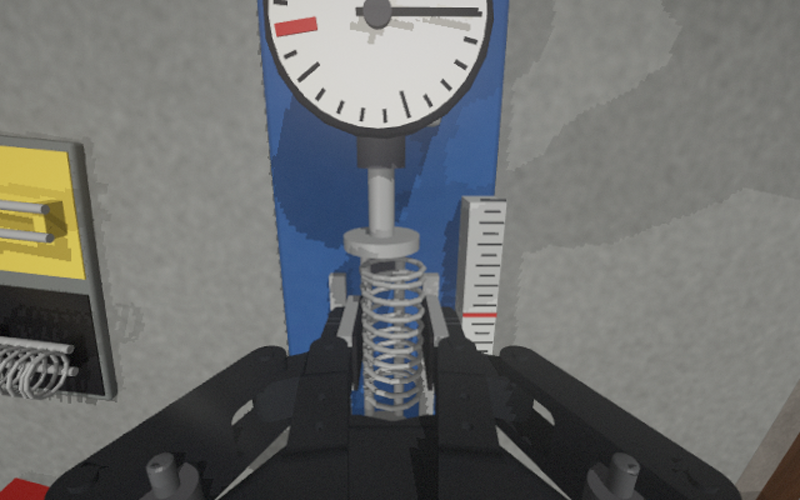

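The spring is aligned with the cradle, but its front ring (393,269) sits right of the disc centre (381,245), which is about 4 mm too far in +x. I'll shift it and lower.

```bash
python3 - <<'E'
from h import *
ci=np.load('w4.npy',allow_pickle=True).item()
x=np.array([.9849,.1733,0]);y=np.array([-.1733,.9849,0])
for n,u,v,z in(('disc',381,247,55),('ring',393,269,61.7),('dial',377,11,77),('mark',480,315,43)):
    P=at(ci,u/1.25-.1,v/1.25-.1,z);print(n,P,(P@x).round(1),(P@y).round(1))
E
```

```text
disc [653.2  75.1  55. ] 656.4 -39.2
ring [659.2  69.1  61.7] 661.2 -46.2
dial [640.3 149.6  77. ] 656.6 36.4
mark [703.9  47.2  43. ] 701.5 -75.5
```

Call:
apply_moves(series="0 -0.35 0 0 0 0 1; 0 0 0.2 0 0 0 1; 0 0 0.2 0 0 0 1; 0 0 0 0 0 0 1; 0 0 0 0 0 0 1; 0 0 0 0 0 0 1; 0 0 0 0 0 0 1; 0 0 0 0 0 0 1; 0 0 0 0 0 0 1; 0 0 0 0 0 0 1")

```text
clock: 9.52
eef_pos: [659.4, 41.5, 36.8]
tcp_rot: [3.142, 0.0, 1.746]
contact_force: [0.2, -0.3, -0.7]
opening: 0.286
```

Call:
apply_moves(series="0 -0.05 0.1 0 0 0 1; 0 0 0.1 0 0 0 1; 0 0 0.1 0 0 0 1; 0 0 0 0 0 0 1; 0 0 0 0 0 0 1; 0 0 0 0 0 0 0.35; 0 0 0 0 0 0 0.28; 0 0 0 0 0 0 0.22; 0 0 0 0 0 0 0.2; 0 0 0 0 0 0 0.2")

```text
clock: 10.35
eef_pos: [658.7, 41.4, 33.5]
tcp_rot: [-3.141, -0.0, 1.746]
contact_force: [-0.5, 0.4, -0.3]
opening: 0.399
```

```bash
python3 - <<'E'
from h import *
s=r.sense();print(s['opening'],s['contact_force'],s['eef_pos'])
ci=r.camera_info('wrist');np.save('w5.npy',ci,allow_pickle=True)
a=snap('wrist','w5')
cv2.imwrite('pics/w5b.png',cv2.resize(a[150:350,200:440],None,fx=2.5,fy=2.5,interpolation=cv2.INTER_CUBIC))
E
```

```text
0.3987969092818133 [-0.5267155   0.44476763 -0.25189958] [658.7465954   41.43572191  33.53919222]
```

View pics/w5b.png

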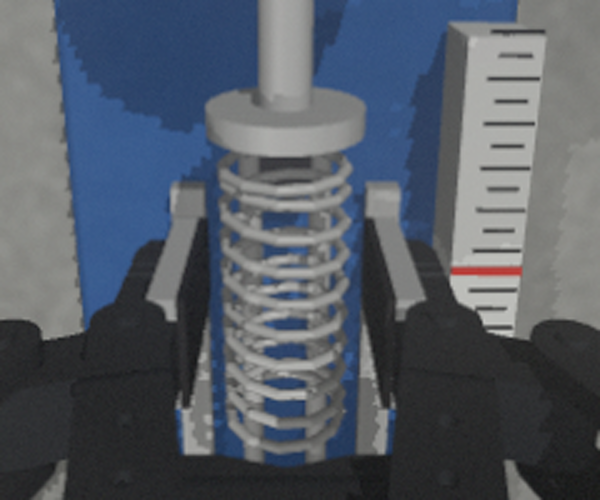

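The spring lies in the cradle, centred under the disc (disc at (285,120), front ring at (285,165)), and the fingers are clear. Next is the handle.

Call:
apply_moves(series="0 0 -0.5 0 0 0 0.2; 0 0 -1.5 0 0 0 0.2; 0 0 -3 0 0 0 0.2; 0 0 -3 0 0 0 0.2; 0 0 -3 0 0 0 0; -2 0 0 0 0 0 0; -3.5 0 0 0 0 0 0; -3.5 0 0 0 0 0 0; -2.5 0 0 0 0 0 0; 0 0 0 0 0 0 0")

```text
clock: 11.23
eef_pos: [679.6, -76.4, 144.4]
tcp_rot: [3.141, 0.002, 1.743]
contact_force: [0.3, 0.1, -0.2]
opening: 0.501
```

```bash
python3 - <<'E'
from h import *
s=r.sense(); snap('top','t6')
P=657.0*np.array([.9849,.1733])-200*np.array([-.1733,.9849])
go([*P,80],1.745,s);print(s['opening'])
ci=r.camera_info('top')
a=cv2.imread('pics/t6.png')[115:235,235:375]
cv2.imwrite('pics/c6.png',cv2.resize(a,None,fx=5,fy=5,interpolation=cv2.INTER_CUBIC))
E
```

```text
at [679.6 -76.4 144.4] yaw 1.743 | rz -0.002 shift cm [-0.7   0.09  6.44]
0.5006603028056399
```

View pics/c6.png

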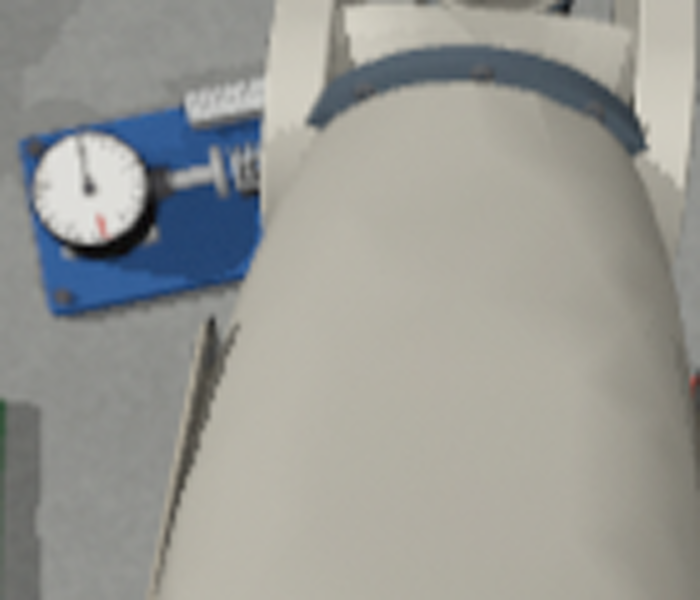

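The dial is visible from the top, with the needle at 0 (up, (88,160)) and the red line at (100,225). The arm hides only the carriage. I'll lower onto the post, grip it and set up a needle reader.

Call:
apply_moves(series="-0.6 0.05 1.5 0 0 0 0; 0 0 2 0 0 0 0; 0 0 1.5 0 0 0 0; 0 0 0.8 0 0 0 0; 0 0 0.4 0 0 0 0; 0 0 0 0 0 0 0.5; 0 0 0 0 0 0 1; 0 0 0 0 0 0 1; 0 0 0 0 0 0 1; 0 0 0 0 0 0 1", squeeze=50)

```text
clock: 12.12
eef_pos: [679.5, -77.4, 82.2]
tcp_rot: [-3.14, -0.001, 1.746]
contact_force: [-5.1, -0.2, 0.4]
opening: 0.194
```

```bash
cat >> h.py <<'E'
def needle(f='n'):
    s=r.sense(); im=snap('top',f+str(int(s['clock']*100))); ci=r.camera_info('top')
    g=cv2.cvtColor(im,cv2.COLOR_BGR2GRAY).astype(np.float32)
    x=np.array([.9849,.1733,0]);y=np.array([-.1733,.9849,0]);c=np.array([640.5,148.5,77.])
    th=np.arange(-.3,5.2,.02);rr=np.arange(9,19,1.)
    P=(c+rr[None,:,None]*(np.cos(th)[:,None,None]*x-np.sin(th)[:,None,None]*y)).reshape(-1,3)
    q=proj(ci,P).astype(np.float32)
    v=cv2.remap(g,q[:,:1],q[:,1:],cv2.INTER_CUBIC).reshape(len(th),-1).mean(1)
    w=np.clip(np.median(v)-v-.4*(np.median(v)-v.min()),0,None)
    m=abs(th-th[v.argmin()])<.4; a=(th*w)[m].sum()/w[m].sum()
    yp=s['eef_pos']@y+73.5
    print('needle %.2f rad = %.1f N  contrast %.0f | tcp y\' %.1f z %.1f open %.3f F along y %.1f clock %.2f'%(a,a/.25,np.median(v)-v.min(),yp,s['eef_pos'][2],s['opening'],s['contact_force']@y,s['clock']))
E
python3 -c "
from h import *
needle()"
```

```text
needle -0.06 rad = -0.2 N  contrast 46 | tcp y' -120.5 z 82.2 open 0.194 F along y 0.7 clock 12.12
```

Call:
apply_moves(series="0.3 0 0 0 0 0 1; 0.6 0 0 0 0 0 1; 0.6 0 0 0 0 0 1; 0.6 0 0 0 0 0 1; 0.6 0 0 0 0 0 1; 0.6 0 0 0 0 0 1; 0.3 0 0 0 0 0 1; 0.2 0 0 0 0 0 1; 0 0 0 0 0 0 1; 0 0 0 0 0 0 1")

```text
clock: 13.0
eef_pos: [673.0, -40.2, 82.2]
tcp_rot: [-3.14, 0.0, 1.746]
contact_force: [-5.9, -1.2, 0.7]
opening: 0.194
```

```bash
python3 -c "
from h import *
needle()"
```

```text
needle 0.20 rad = 0.8 N  contrast 51 | tcp y' -82.7 z 82.2 open 0.194 F along y -0.2 clock 13.00
```

Call:
apply_moves(series="0.1 0 0 0 0 0 1; 0.1 0 0 0 0 0 1; 0.1 0 0 0 0 0 1; 0.1 0 0 0 0 0 1; 0.1 0 0 0 0 0 1; 0.1 0 0 0 0 0 1; 0 0 0 0 0 0 1; 0 0 0 0 0 0 1; 0 0 0 0 0 0 1; 0 0 0 0 0 0 1")

```text
clock: 13.88
eef_pos: [672.1, -35.4, 82.2]
tcp_rot: [-3.14, 0.001, 1.746]
contact_force: [-4.5, -6.5, -0.8]
opening: 0.194
```

```bash
python3 -c "
from h import *
needle()"
```

```text
needle 0.72 rad = 2.9 N  contrast 64 | tcp y' -77.8 z 82.2 open 0.194 F along y -5.6 clock 13.88
```

Call:
apply_moves(series="0.1 0 0 0 0 0 1; 0.1 0 0 0 0 0 1; 0.1 0 0 0 0 0 1; 0.1 0 0 0 0 0 1; 0.1 0 0 0 0 0 1; 0.1 0 0 0 0 0 1; 0 0 0 0 0 0 1; 0 0 0 0 0 0 1; 0 0 0 0 0 0 1; 0 0 0 0 0 0 1")

```text
clock: 14.77
eef_pos: [671.2, -30.2, 82.2]
tcp_rot: [-3.14, 0.002, 1.746]
contact_force: [-4.0, -9.7, -1.8]
opening: 0.192
```

```bash
python3 -c "
from h import *
needle()"
```

```text
needle 1.30 rad = 5.2 N  contrast 57 | tcp y' -72.6 z 82.2 open 0.192 F along y -8.8 clock 14.77
```

Call:
apply_moves(series="0.1 0 0 0 0 0 1; 0.1 0 0 0 0 0 1; 0.1 0 0 0 0 0 1; 0.1 0 0 0 0 0 1; 0.1 0 0 0 0 0 1; 0.1 0 0 0 0 0 1; 0 0 0 0 0 0 1; 0 0 0 0 0 0 1; 0 0 0 0 0 0 1; 0 0 0 0 0 0 1")

```text
clock: 15.65
eef_pos: [670.3, -25.0, 82.2]
tcp_rot: [-3.141, 0.003, 1.746]
contact_force: [-3.2, -12.0, -1.5]
opening: 0.193
```

```bash
python3 - <<'E'
from h import *
needle()
import glob,os
f=max(glob.glob('pics/n*.png'),key=os.path.getmtime)
a=cv2.imread(f)[132:172,232:292]; b=r.grab_frame('side')
f2=lambda im:cv2.resize(im,(600,int(600*im.shape[0]/im.shape[1])),interpolation=cv2.INTER_CUBIC)
cv2.imwrite('pics/s7.png',b)
cv2.imwrite('pics/d7.png',cv2.resize(np.vstack([f2(a),f2(b[200:260,200:290])]),(450,600)))
E
```

```text
needle 2.13 rad = 8.5 N  contrast 46 | tcp y' -67.3 z 82.2 open 0.193 F along y -11.2 clock 15.65
```

View pics/d7.png

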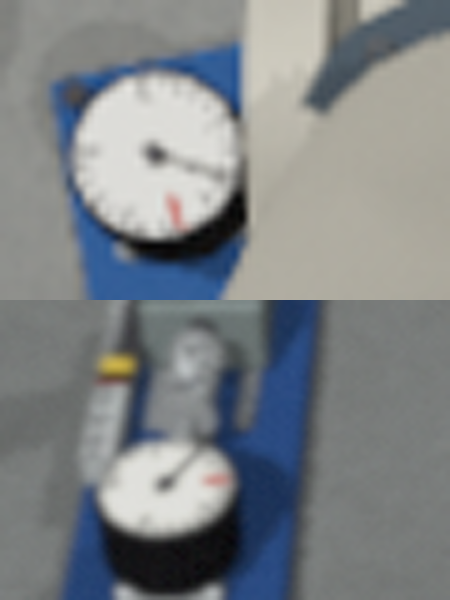

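The needle is at (225,176) from centre (155,153), about 115° or 8 N, which agrees with the reader. The side view shows the pointer already reaching the red mark. I'll continue carefully.

Call:
apply_moves(series="0.1 0 0 0 0 0 1; 0.1 0 0 0 0 0 1; 0.1 0 0 0 0 0 1; 0.1 0 0 0 0 0 1; 0 0 0 0 0 0 1; 0 0 0 0 0 0 1; 0 0 0 0 0 0 1; 0 0 0 0 0 0 1; 0 0 0 0 0 0 1; 0 0 0 0 0 0 1")

```text
clock: 16.58
eef_pos: [669.7, -21.5, 82.2]
tcp_rot: [-3.141, 0.004, 1.746]
contact_force: [-3.0, -14.7, -2.8]
opening: 0.194
```

```bash
python3 -c "
from h import *
needle()"
```

```text
needle 2.87 rad = 11.5 N  contrast 65 | tcp y' -63.7 z 82.2 open 0.194 F along y -14.0 clock 16.58
```

```bash
sed -i "s/g=cv2.cvtColor(im,cv2.COLOR_BGR2GRAY)/g=im[:,:,2]/" h.py; python3 - <<'E'
from h import *
needle('m')
import glob,os
b=cv2.imread('pics/s7.png')
E
```

```text
needle 2.85 rad = 11.4 N  contrast 60 | tcp y' -63.7 z 82.2 open 0.192 F along y -13.0 clock 16.63
```

Call:
apply_moves(series="0.05 0 0 0 0 0 1; 0 0 0 0 0 0 1; 0 0 0 0 0 0 1; 0 0 0 0 0 0 1; 0 0 0 0 0 0 1; 0 0 0 0 0 0 1; 0 0 0 0 0 0 1; 0 0 0 0 0 0 1; 0 0 0 0 0 0 1; 0 0 0 0 0 0 1")

```text
clock: 17.52
eef_pos: [669.6, -21.1, 82.2]
tcp_rot: [-3.141, 0.004, 1.746]
contact_force: [-4.2, -14.3, -2.2]
opening: 0.192
```

```bash
python3 - <<'E'
from h import *
needle('m')
ci=r.camera_info('side'); b=snap('side','s8')
x=np.array([.9849,.1733,0]);y=np.array([-.1733,.9849,0])
a=cv2.resize(b[195:255,200:280],None,fx=7,fy=7,interpolation=cv2.INTER_CUBIC)
t=cv2.imread(sorted(__import__('glob').glob('pics/m*.png'))[-1])[132:172,232:280]
cv2.imwrite('pics/d8.png',np.hstack([a,cv2.resize(t,(240,200),interpolation=cv2.INTER_CUBIC)[:, :] if 0 else cv2.copyMakeBorder(cv2.resize(t,(240,200),interpolation=cv2.INTER_CUBIC),0,220,0,0,cv2.BORDER_CONSTANT)]))
E
```

```text
needle 2.87 rad = 11.5 N  contrast 60 | tcp y' -63.3 z 82.2 open 0.192 F along y -13.4 clock 17.52
```

View pics/d8.png

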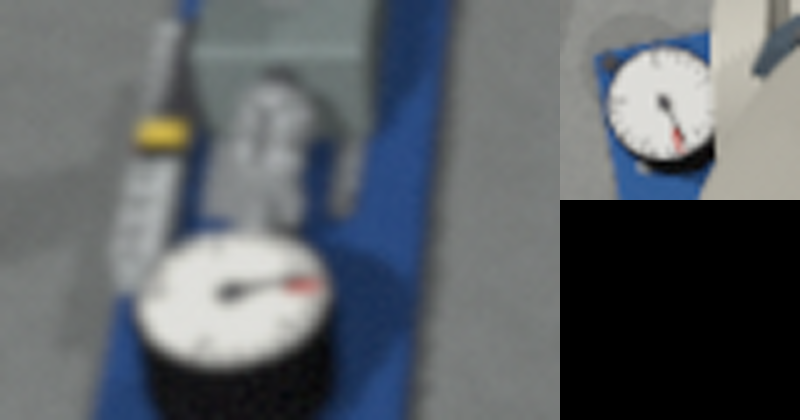

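The needle sits almost on the red line. The pointer, with its front edge at (165,147), now covers or has passed the mark. A small nudge more, then hold.

Call:
apply_moves(series="0.07 0 0 0 0 0 1; 0 0 0 0 0 0 1; 0 0 0 0 0 0 1; 0 0 0 0 0 0 1; 0 0 0 0 0 0 1; 0 0 0 0 0 0 1; 0 0 0 0 0 0 1; 0 0 0 0 0 0 1; 0 0 0 0 0 0 1; 0 0 0 0 0 0 1")

```text
clock: 18.45
eef_pos: [669.5, -20.4, 82.2]
tcp_rot: [-3.141, 0.004, 1.746]
contact_force: [-2.9, -14.7, -2.5]
opening: 0.193
```

```bash
python3 -c "
from h import *
needle('m')"
```

```text
needle 2.95 rad = 11.8 N  contrast 58 | tcp y' -62.6 z 82.2 open 0.193 F along y -14.0 clock 18.45
```

Call:
apply_moves(series="0 0 0 0 0 0 1; 0 0 0 0 0 0 1; 0 0 0 0 0 0 1; 0 0 0 0 0 0 1; 0 0 0 0 0 0 1; 0 0 0 0 0 0 1; 0 0 0 0 0 0 1; 0 0 0 0 0 0 1; 0 0 0 0 0 0 1; 0 0 0 0 0 0 1")

```text
clock: 19.33
eef_pos: [669.5, -20.4, 82.2]
tcp_rot: [-3.141, 0.004, 1.746]
contact_force: [-2.6, -15.2, -3.2]
opening: 0.191
```

```bash
python3 -c "
from h import *
needle('m')"
```

```text
needle 2.95 rad = 11.8 N  contrast 58 | tcp y' -62.6 z 82.2 open 0.191 F along y -14.5 clock 19.33
```

Held at 11.8 N. I'll ease back at about 60 mm/s.

Call:
apply_moves(series="-0.2 0 0 0 0 0 1; -0.4 0 0 0 0 0 1; -0.5 0 0 0 0 0 1; -0.5 0 0 0 0 0 1; -0.5 0 0 0 0 0 1; -0.5 0 0 0 0 0 1; -0.5 0 0 0 0 0 1; -0.5 0 0 0 0 0 1; -0.5 0 0 0 0 0 1; -0.5 0 0 0 0 0 1")

```text
clock: 20.22
eef_pos: [676.9, -62.6, 82.2]
tcp_rot: [-3.14, -0.001, 1.746]
contact_force: [-5.2, 0.6, -0.0]
opening: 0.197
```

Call:
apply_moves(series="-0.5 0 0 0 0 0 1; -0.4 0 0 0 0 0 1; -0.1 0 0 0 0 0 1; 0 0 0 0 0 0 1; 0 0 0 0 0 0 0.3; 0 0 0 0 0 0 0; 0 0 0 0 0 0 0; 0 0 0 0 0 0 0; 0 0 -1 0 0 0 0; 0 0 -3 0 0 0 0")

```text
clock: 21.05
eef_pos: [676.8, -72.1, 118.6]
tcp_rot: [-3.135, -0.002, 1.746]
contact_force: [-0.6, 0.5, -0.2]
opening: 0.499
```

Call:
apply_moves(series="0 0 -3 0 0 0 0; 0 0 -3 0 0 0 0; 0 -3 0 0 0 0 0; 0 -4 0 0 0 0 0; 0 -4 0 0 0 0 0; 0 -4 0 0 0 0 0; 0 -4 0 0 0 0 0; 0 -3 0 0 0 0 0; 0 0 0 0 0 0 0; 0 0 0 0 0 0 0")

```text
clock: 21.88
eef_pos: [462.3, -111.1, 183.0]
tcp_rot: [3.14, 0.001, 1.745]
contact_force: [0.4, -0.2, -0.6]
opening: 0.496
```

```bash
python3 - <<'E'
from h import *
needle('m')
b=snap('top','t9'); ci=r.camera_info('wrist');np.save('w9.npy',ci,allow_pickle=True);w=snap('wrist','w9')
a=cv2.resize(b[110:170,235:365],(780,360),interpolation=cv2.INTER_CUBIC)
w=cv2.resize(w,(384,240)); cv2.imwrite('pics/d9.png',np.vstack([a,cv2.copyMakeBorder(w,0,0,0,396,cv2.BORDER_CONSTANT)]))
E
```

```text
needle -0.06 rad = -0.2 N  contrast 44 | tcp y' -116.0 z 183.0 open 0.496 F along y -0.2 clock 21.88
```

View pics/d9.png

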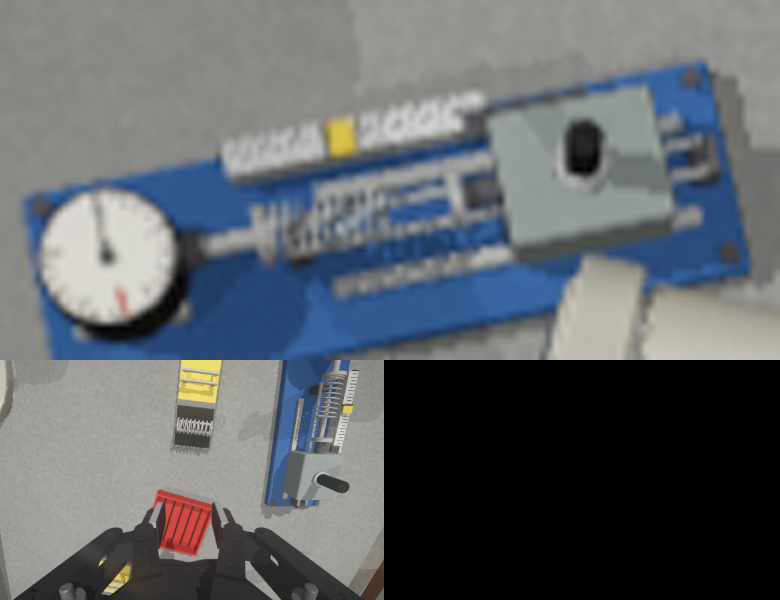

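The pointer (328–355, y≈140) now covers or has passed the place where the red mark was (about (334,137)), and no red shows ahead of it. The needle is at 0 and the spring lies against the disc. I'll do a numeric check of the mark and plan the regrasp.

```bash
python3 - <<'E'
from h import *
ct=r.camera_info('top')
for f in('t0','t9'):
    im=cv2.imread(f'pics/{f}.png').astype(int); 
    for n,m in(('red',(im[:,:,2]-im[:,:,1]>35)&(im[:,:,1]-im[:,:,0]<25)),('yel',im[:,:,1]-im[:,:,0]>50)):
        m=m[120:145,265:325]; v,u=np.nonzero(m)
        if len(u): print(f,n,len(u),'u',u.min()+265,u.mean()+265,u.max()+265,'v',v.mean()+120, 'edge',at(ct,u.min()+264.5,v.mean()+120,43)@np.array([-.1733,.9849,0]))
        else: print(f,n,'none')
w=cv2.imread('pics/w9.png').astype(int);m=(w[:,:,2]-w[:,:,1]>40)&(w[:,:,1]-w[:,:,0]<30);m[:,:540]=0;m[140:]=0
print('wrist red px near scale',m.sum(), np.argwhere(m)[:5])
go([658.5,46.8,110],1.745)
E
```

```text
t0 red 7 u 289 289.57142857142856 290 v 132.42857142857142 edge -74.48452
t0 yel 25 u 303 305.24 307 v 129.52 edge -116.26366
t9 red none
t9 yel 24 u 289 291.3333333333333 293 v 132.54166666666666 edge -74.41520000000001
wrist red px near scale 0 []
at [ 464.6 -110.9  182.6] yaw 1.746 | rz 0.001 shift cm [12.17 21.83  7.26]
```

The evidence points to tired. The pointer's yellow starts exactly where the mark was, with its black front edge ahead of that, and the load slope was about 0.57 N/mm against at least 0.74 for a good spring. I'll confirm with a close wrist view while going over the spring.

Call:
apply_moves(series="1.7 3.1 0 0 0 0 0.2; 1.7 3.1 0 0 0 0 0.2; 1.7 3.1 0 0 0 0 0.2; 1.7 3.1 0 0 0 0 0.2; 1.7 3.1 0 0 0 0 0.2; 1.7 3.1 0 0 0 0 0.2; 1.7 3.1 2 0 0 0 0.2; 0 0 3 0 0 0 0.2; 0 0 2 0 0 0 0.2; 0 0 0 0 0 0 0.2")

```text
clock: 22.87
eef_pos: [654.0, 45.3, 106.5]
tcp_rot: [-3.134, -0.001, 1.747]
contact_force: [-1.3, -0.3, -0.6]
opening: 0.397
```

```bash
python3 - <<'E'
from h import *
s=r.sense();ci=r.camera_info('wrist');np.save('w10.npy',ci,allow_pickle=True)
a=snap('wrist','w10'); go([658.5,46.8,34],1.745,s); print(s['opening'])
cv2.imwrite('pics/w10b.png',cv2.resize(a[100:340,200:460],None,fx=2.5,fy=2.5,interpolation=cv2.INTER_CUBIC))
E
```

```text
at [654.   45.3 106.5] yaw 1.747 | rz 0.002 shift cm [0.07 0.47 7.25]
0.3973270908946081
```

View pics/w10b.png

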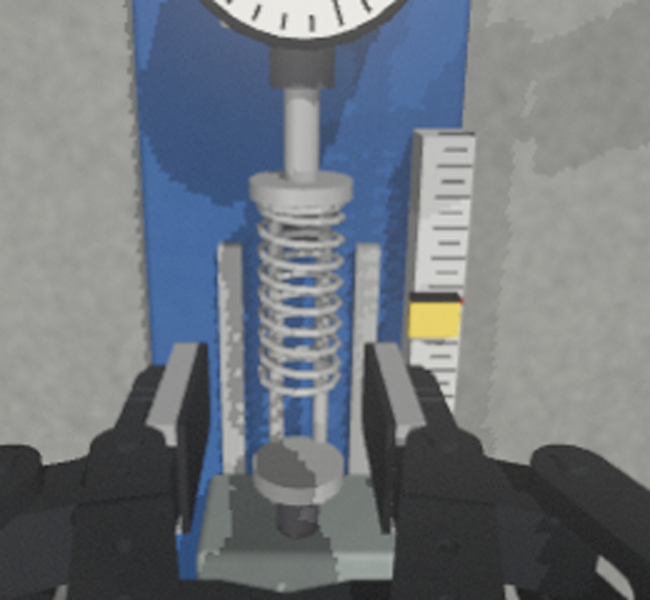

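The spring lies free against the disc: front ring (301,215), rear (301,385), jaw well back at (298,470). The pointer's black front edge is at (435,296), with only a red speck of the mark at its side (463,300). I'll measure how far past it is.

```bash
python3 - <<'E'
from h import *
y=np.array([-.1733,.9849,0])
c=[np.load(f'w{i}.npy',allow_pickle=True).item() for i in(3,4,5,10)]
for z in(36,40,43):
    m=[at(c[0],685/1.25-.1,293/1.25-.1,z),at(c[1],480/1.25-.1,315/1.25-.1,z),at(c[2],200+485/2.5-.3,150+271/2.5-.3,z)]
    print(z,'mark y\'',[(p@y).round(1) for p in m],'tip top/bottom edge, speck',[(at(c[3],200+u/2.5-.3,100+v/2.5-.3,z)@y).round(1) for u,v in((435,292),(435,300),(463,300))])
w=cv2.imread('pics/w10.png')
for u in(364,376,380,383,385,386): print(u,[tuple(int(k) for k in w[v,u]) for v in range(213,226)])
E
```

```text
36 mark y' [np.float64(-79.6), np.float64(-79.1), np.float64(-79.0)] tip top/bottom edge, speck [np.float64(-75.4), np.float64(-78.3), np.float64(-78.2)]
40 mark y' [np.float64(-77.7), np.float64(-77.1), np.float64(-76.8)] tip top/bottom edge, speck [np.float64(-73.9), np.float64(-76.7), np.float64(-76.7)]
43 mark y' [np.float64(-76.4), np.float64(-75.5), np.float64(-75.3)] tip top/bottom edge, speck [np.float64(-72.8), np.float64(-75.6), np.float64(-75.5)]
364 [(116, 118, 118), (115, 117, 116), (114, 116, 116), (98, 99, 100), (67, 67, 69), (61, 63, 65), (62, 68, 69), (67, 91, 99), (78, 148, 165), (92, 183, 203), (96, 191, 211), (97, 191, 212), (97, 191, 212)]
376 [(192, 195, 195), (146, 150, 149), (157, 160, 160), (159, 161, 161), (77, 79, 79), (59, 60, 62), (62, 63, 63), (64, 83, 89), (91, 177, 197), (107, 210, 231), (107, 210, 230), (108, 211, 231), (107, 210, 231)]
380 [(191, 195, 194), (146, 149, 149), (159, 163, 162), (157, 162, 161), (76, 77, 77), (61, 61, 63), (60, 61, 63), (66, 85, 90), (91, 177, 197), (106, 209, 230), (105, 209, 230), (107, 210, 231), (107, 210, 231)]
383 [(192, 195, 195), (146, 150, 148), (159, 162, 162), (182, 186, 186), (151, 154, 154), (93, 95, 95), (64, 65, 66), (68, 87, 92), (92, 177, 198), (107, 210, 231), (107, 210, 231), (113, 208, 228), (107, 198, 216)]
385 [(177, 182, 181), (157, 162, 161), (156, 161, 161), (166, 169, 169), (163, 166, 166), (149, 153, 156), (126, 129, 151), (111, 115, 156), (126, 129, 157), (146, 149, 156), (153, 156, 156), (150, 154, 154), (148, 151, 151)]
386 [(150, 155, 155), (148, 151, 152), (146, 150, 151), (147, 152, 151), (145, 149, 150), (141, 145, 145), (139, 143, 147), (139, 143, 151), (138, 141, 146), (141, 144, 145), (140, 145, 144), (138, 143, 143), (138, 143, 143)]
```

The mark's centre row (220) lies about 3 rows, or roughly 3 mm, behind the pointer's front edge (row 217). The pointer is past the mark, so the spring is tired and goes in the red tray. Regrasping.

Call:
apply_moves(series="0.05 0.45 0 0 0 0 0.2; 0 0 0 0 0 0 0.2; 0 0 2 0 0 0 0.2; 0 0 2.5 0 0 0 0.2; 0 0 1.5 0 0 0 0.2; 0 0 0.7 0 0 0 0.2; 0 0 0.3 0 0 0 0.2; 0 0 0 0 0 0 0.2; 0 0 0 0 0 0 0.2; 0 0 0 0 0 0 0.2", squeeze=30)

```text
clock: 23.75
eef_pos: [661.3, 45.5, 43.3]
tcp_rot: [3.139, 0.0, 1.746]
contact_force: [0.2, 0.4, 0.2]
opening: 0.399
```

Call:
apply_moves(series="0.05 -0.25 0 0 0 0 0.2; 0 0 0.4 0 0 0 0.2; 0 0 0.3 0 0 0 0.2; 0 0 0.2 0 0 0 0.2; 0 0 0 0 0 0 0.2; 0 0 0 0 0 0 1; 0 0 0 0 0 0 1; 0 0 0 0 0 0 1; 0 0 0 0 0 0 1; 0 0 0 0 0 0 1")

```text
clock: 24.58
eef_pos: [658.0, 45.5, 33.0]
tcp_rot: [3.141, 0.0, 1.746]
contact_force: [1.1, -0.3, 1.4]
opening: 0.294
```

Call:
apply_moves(series="0 0 0 0 0 0 1; 0 0 -1 0 0 0 1; 0 0 -2 0 0 0 1; 0 0 -3 0 0 0 1; 0 0 -3 0 0 0 1; 0 0 -3 0 0 0 1; 0 0 -1 0 0 0 1; 0 0 0 0 0 0 1; 0 0 0 0 0 0 1; 0 0 0 0 0 0 1")

```text
clock: 25.42
eef_pos: [656.4, 45.5, 161.1]
tcp_rot: [-3.139, -0.0, 1.746]
contact_force: [-0.9, 1.3, -0.3]
opening: 0.289
```

```bash
python3 - <<'E'
from h import *
c2=np.load('w2.npy',allow_pickle=True).item();c1=np.load('w1.npy',allow_pickle=True).item()
f=lambda c,L:[at(c,u/1.25,v/1.25,24)[:2] for u,v in L]
A=f(c2,[(630,166),(755,189),(708,301),(588,280)]);B=f(c1,[(632,144),(771,174),(718,300),(583,274)])
print(A,np.mean(A,0),B,np.mean(B,0))
d=A[1]-A[0];print('yaw of top edge',np.arctan2(d[1],d[0]))
s=r.sense();print(s['opening'])
go([462,-235,150],1.745,s)
E
```

```text
[array([ 528.8, -171. ]), array([ 516.2, -299.9]), array([ 399.3, -288.4]), array([ 415.8, -155. ])] [ 465.025 -228.575] [array([ 529.3, -172.8]), array([ 514.8, -299.7]), array([ 399.1, -290.4]), array([ 417.2, -156.5])] [ 465.1  -229.85]
yaw of top edge -1.6682369559291281
0.2893226563283014
at [656.4  45.5 161.1] yaw 1.746 | rz 0.001 shift cm [-24.25 -24.01   1.11]
```

Call:
apply_moves(series="-2.65 -2.64 0 0 0 0 1; -2.65 -2.64 0 0 0 0 1; -2.65 -2.64 0 0 0 0 1; -2.65 -2.64 0 0 0 0 1; -2.65 -2.64 0 0 0 0 1; -2.65 -2.64 0 0 0 0 1; -2.65 -2.64 0 0 0 0 1; -2.65 -2.64 0 0 0 0 1; -2.65 -2.64 0 0 0 0 1; 0 0 0 0 0 0 1")

```text
clock: 26.25
eef_pos: [460.6, -234.1, 160.9]
tcp_rot: [-3.137, -0.001, 1.743]
contact_force: [-0.7, -0.2, -1.5]
opening: 0.293
```

Call:
apply_moves(series="0 0 0 0 0 0.09 1; 0 0 0 0 0 0.09 1; 0 0 0 0 0 0.09 1; 0 0 0 0 0 0 1; 0 0 2 0 0 0 1; 0 0 3 0 0 0 1; 0 0 2 0 0 0 1; 0 0 0 0 0 0 1; 0 0 0 0 0 0 1; 0 0 0 0 0 0 1")

```text
clock: 27.08
eef_pos: [465.5, -230.7, 93.2]
tcp_rot: [-3.141, -0.0, 1.477]
contact_force: [-0.2, -0.7, -0.3]
opening: 0.289
```

```bash
python3 - <<'E'
from h import *
s=r.sense();print(s['opening'])
go([464,-231,8],1.473,s)
E
```

```text
0.2887377458126439
at [ 465.5 -230.7   93.2] yaw 1.477 | rz 0.004 shift cm [-0.04 -0.15  8.52]
```

Call:
apply_moves(series="0 -0.15 2.5 0 0 0 1; 0 0 2.5 0 0 0 1; 0 0 2 0 0 0 1; 0 0 0.8 0 0 0 1; 0 0 0.4 0 0 0 1; 0 0 0 0 0 0 1; 0 0 0 0 0 0 1; 0 0 0 0 0 0 0.5; 0 0 0 0 0 0 0.3; 0 0 0 0 0 0 0.1")

```text
clock: 27.92
eef_pos: [464.3, -230.9, 11.6]
tcp_rot: [3.14, 0.001, 1.476]
contact_force: [0.8, 0.0, 0.6]
opening: 0.444
```

Call:
apply_moves(series="0 0 0 0 0 0 0; 0 0 0 0 0 0 0; 0 0 0 0 0 0 0; 0 0 -1 0 0 0 0; 0 0 -3 0 0 0 0; 0 0 -3 0 0 0 0; 0 0 -3 0 0 0 0; 0 0 -3 0 0 0 0; 0 0 0 0 0 0 0; 0 0 0 0 0 0 0")

```text
clock: 28.75
eef_pos: [464.9, -231.2, 143.1]
tcp_rot: [3.138, 0.002, 1.476]
contact_force: [-0.1, -0.4, -0.9]
opening: 0.501
```

```bash
python3 - <<'E'
from h import *
s=r.sense();print(s['eef_pos'],s['opening'],s['contact_force'])
needle('m')
w=snap('wrist','w11');b=snap('side','s11')
cv2.imwrite('pics/e11.png',np.hstack([cv2.resize(w,(400,250)),cv2.resize(b,(400,250))]))
E
```

```text
[ 464.85418883 -231.18164566  143.13356117] 0.5008030426729541 [-0.06735379 -0.35944205 -0.94413525]
needle -0.06 rad = -0.2 N  contrast 44 | tcp y' -234.8 z 143.1 open 0.501 F along y -0.3 clock 28.75
```

View pics/e11.png

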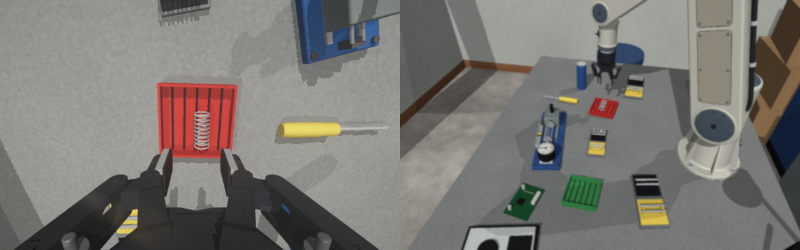

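The spring lies in the red tray at (202,130) of the wrist view, well within the walls. The bystanders are where they were, the needle is at 0 and the robot is clear. Handing in.

```bash
python3 -c "
from h import *
print(r.sign_off())"
```

```text
the job is handed in; nothing more can be done
None
```

The spring from the yellow place was tested, judged tired and put in the red tray, and the job is handed in. The clock stood at about 29 s of the 69 s allowed.

- **Load:** I held the gauge at about 11.8 N for roughly two seconds. The highest reading I took was 11.8 N. I then eased the carriage back at about 60 mm/s.
- **Verdict:** The drag pointer's front edge stands about 3 mm past the red mark. The load slope of about 0.57 N/mm agrees: at the mark limits given, a good spring would need at least 0.74 N/mm.
- **Final checks:** The spring lies inside the red tray and the needle reads 0 N. The other spring is still in the black place, and the gripper is clear of everything. The can, screwdriver and board looked undisturbed, by eye only.

**What disagreed:**
- The fingertips sit about 20 mm farther back than the stated 17 mm ahead of the TCP. The first grasp slid off the spring because of this; it stayed in its place, and a lower second grasp held.
- The tool's force reading ran about 2.5 N above the needle. I take that to be mostly carriage friction, although about 1.5 N was stated.
- I viewed 15 pictures against the budget of 10.

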